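# Refit a supply module: circuit board into its card cage, bushes onto the terminal post

## Task

Refit this power supply module: swing both ejector levers of the card cage out, slide the wide circuit board from the stand upright down the two card guides until it rests on the socket, then drive it fully home by swinging both levers in until they stand upright (do not force the board down by hand while the levers are out). Also thread every white bush that lies on the table onto the brass terminal post, the widest at the bottom and each next one smaller; let go of everything and leave the narrow board, the tools and the other things where they are.

Things in the scene. Friction and masses are not known exactly. Their poses are not given: they have to be found in the camera images.
- cage: Card cage: fixed aluminium frame 70 (x) x 200 (y) mm, 90 mm high without its levers. Origin: centre of its underside, on the table; z up, y from guide to guide along the board's width, x across the board. The board goes in from above, in the plane x = 0, centred on y = 0.
- guide_mouth (a point): Point midway between the tops of the two black card guides, 88 mm above the cage's underside. The guides stand at y = +60 and -60 mm of the cage: slots 9 mm wide (x), 126 mm apart wall to wall (y), from z = 8 to 74 mm, with flared lead-ins up to z = 88 mm, where they are 18 mm wide and 136 mm apart.
- socket (a joint): How far the black socket (top 18 x 100 mm, at z = 24 mm of the cage when up) has been pressed down, m: 0 up (start), 0.008 with the board home. It slides down stiffly (about 16 N, plus drag when fast) and stays where it is left; a board set on it rests 8 mm short of home.
- lever_left (a joint): Ejector lever at the cage's +y end, rad: 0 = in, handle upright; 1.1 = out at its stop, handle leaning away from the cage. Starts nearly in; stays where left. Over the last 0.24 rad inward its nose (34 mm, square to the handle) presses the board's shoulder and the socket down: up to about 12 N at the grip. Beyond 0.85 the nose clears the board's way.
- lever_right (a joint): The same for the lever at the cage's -y end, mirrored: 0 = in and upright, 1.1 = out, handle leaning to the cage's -y.
- lever_left_grip (a point): Grip point on the handle of the left lever, 60 mm from its hinge axis; the handle is a flat grey bar 12 mm thick (cage x), 16 mm wide, going on 20 mm beyond this point. Pinch it from above with the fingers closing along the cage's x, or push it. Pinched, it slips a little and lags 0.1 to 0.2 rad behind the fingers, so carry it that much past and check.
- lever_right_grip (a point): Grip point on the handle of the right lever, 60 mm from its hinge axis, as the left one.
- lever_left_hinge (a point): Hinge axis of the left lever (parallel to the cage's x), at y = +88, z = 101 mm of the cage. The grip point lies 60 mm above it at angle 0, and at angle a it lies 60 cos a above and 60 sin a further outward.
- lever_right_hinge (a point): Hinge axis of the right lever, at y = -88, z = 101 mm of the cage.
- stand: Fixed plywood board stand, 130 (x) x 160 (y) x 36 mm high, with two slots 7.5 mm wide along its y at x = +35 and -35 mm, their floor at z = 10 mm. Origin: centre of its underside.
- wide_board: Circuit board to fit: green, 120 wide (y) x 6 thick (x) x 80 mm high (z); on the middle of its top edge an aluminium grip rail 70 (y) x 14 mm (x), z = 80 to 96 mm. 0.15 to 0.31 kg. Stands in either slot of the stand; either face may look forward. Origin: centre of its lower edge, z up: 24 mm above the cage's underside when on the raised socket, 16 mm when home.
- narrow_board: Another circuit board, 84 mm wide, rail 50 mm, otherwise alike, in the other slot of the stand. Not to be disturbed.
- post: Fixed terminal post: brass spindle 18 mm in diameter, tapering in its last 7 mm to 10 mm, on a black base 90 x 90 x 12 mm. Spindle top at z = 78 mm. Origin: centre of its underside, on the spindle's axis; z up.
- bush_66: White insulating bush (plain ring), 66 mm outer diameter, hole 24 mm, 15 mm thick, 79 g. Origin: its centre, 7.5 mm above its lower face; z along the hole; both ways up are alike. Lies flat on the table; may be absent (None).
- bush_56: White insulating bush (plain ring), 56 mm outer diameter, hole 24 mm, 15 mm thick, 67 g. Origin: its centre, 7.5 mm above its lower face; z along the hole; both ways up are alike. Lies flat on the table; may be absent (None).
- bush_46: White insulating bush (plain ring), 46 mm outer diameter, hole 24 mm, 15 mm thick, 55 g. Origin: its centre, 7.5 mm above its lower face; z along the hole; both ways up are alike. Lies flat on the table; may be absent (None).
- bush_36: White insulating bush (plain ring), 36 mm outer diameter, hole 24 mm, 15 mm thick, 43 g. Origin: its centre, 7.5 mm above its lower face; z along the hole; both ways up are alike. Lies flat on the table; may be absent (None).
- screwdriver: A screwdriver lying on the table. Origin: in its underside. Not to be disturbed.
- beaker: A glass beaker, 68 mm across, 85 mm high. Origin: in its underside. Not to be disturbed.
- jar: An amber jar, 56 mm across, 75 mm high. Origin: in its underside. Not to be disturbed.
- meter: A grey hand meter, 85 x 160 x 35 mm. Origin: in its underside. Not to be disturbed.
- cell: A grey test cell 70 x 60 x 60 mm with a blue cap. Origin: in its underside. Not to be disturbed.
- spanner: A spanner lying on the table. Origin: in its underside. Not to be disturbed.
Not all that is in view belongs to the job. Leave any black look-alike of the bush_36 alone.

How it is judged:
By the outcome, as a careful person would: the job done as asked, in the order asked, and still so for the second after the job is handed in, with the robot touching nothing.
Of bush_66, bush_56, bush_46, bush_36 only 2 to 4 are there at a start; the rules pass over those that are not, and their reading is None.
At some moment in a run one of bush_66, bush_56, bush_46, bush_36 may be knocked a few centimetres aside while the robot is not near it.
It also fails if it takes over 210 s, if anything falls off the work surface, if the arm or the gripper's body presses on something with over 40 N, if the wrist force passes 120 N, or if a joint passes its speed limit or range.

## Robot

A 7-joint arm with a two-finger parallel gripper is mounted at the origin on the work surface. World frame = base frame: x ahead of the robot, y to its left, z up, the work surface at z = 0. Lengths are in m, angles in degrees, forces in N, time in s.
With the tool pointing down it reaches from about 0.425 to 0.925 m from the base axis. Payload 6.8 kg.
Tool frame: the origin (TCP) lies midway between the tips of the shut fingers; the grasp point (between the pads) lies 19 mm behind it (robot.grip_depth is the distance from the TCP to the grasp point, in m); z points along the fingers, y is the line along which they close (so a half turn about z gives the same grasp; the last joint's range is limited). The gripper opens to 85 mm and grips with 20 to 120 N. Pads are 22 mm wide; open, the fingers measure 114 mm over their backs; the gripper's body (76 mm by 85 mm) begins 54 mm behind the grasp point. The pads swing forward as they close: fully open they stand 13 mm farther back than shut.
Start: joints at [-83.486, 27.33, 1.283, 89.118, -0.659, 63.558, -4.761], TCP at [0.148, 0.658, 0.231] pointing down, gripper open.
Joint ranges: [-169.35, 169.35], [-19.33, 120.38], [-80.79, 83.38], [13.8, 139.57], [-78.32, 258.32], [9.67, 109.79], [-169.56, 169.56]. Speed limits (degrees/s): [136.94, 136.94, 180, 180, 180, 180, 180].

## Interface

Orientations are given as [roll, pitch, yaw] about the fixed x, y, z axes, in that order (R = Rz(yaw) Ry(pitch) Rx(roll)).
In Python, from workcell import robot gives the robot as it stands. The module is installed in compiled form; this text tells all that it offers.
- The arm moves only by the shell command python3 -m jog 'ROWS' [FORCE]. ROWS is text: rows parted by semicolons, each of 5 numbers parted by spaces: the shift along the world's x, y, z in cm, then the turn about the world's z in rad, then the opening in per cent of the stroke, from 0 (shut) to 100 (fully open). A call has 1 to 20 rows; each row shifts and turns the commanded pose from where the row before left it; what a row does not reach is not made up. A row lasts 1/12 s, in which the tool goes at most 41.7 mm and 7.16 degrees, less where a joint would pass 70% of its speed; a pose out of reach is approached as far as the arm can. A call is refused whole if a number of a shift passes 4.17 or a number of a turn 0.125, either way. A call with a gripper value outside its range is refused whole. The fingers move at their own pace and stop on an object; FORCE is the grip in N (left out, the last holds). Time passes only in rows, so rows that do not move let the fingers close. It gives the time, the measured TCP pose, the force, the opening and the grip force at its end, in the units of the state.
- robot.get_obs(): the state, without advancing time (a new reading comes with each control period).
- robot.get_image(name): name is "side" or "top" or "wrist"; returns (picture, depth): 480x640x3 uint8, blue, green, red; 480x640 float32, m along the optical axis (not along the pixel's ray), 0 where there is no reading.
- robot.calibration(name): a dict with "intrinsics" (3x3 intrinsics, pixels), "rvec" (rotation vector, rad) and "tvec" (3), from world to camera coordinates, as OpenCV has them; the wrist camera has in their place "tool_from_camera" (4x4, takes a point from camera to tool coordinates, whose origin is the TCP and whose axes are the flange's). Camera axes: x right, y down, z forward; pixel columns grow to the right and rows downward; lengths in m; the calibration is good to about 2 mm. A picture is of the moment at which its call begins: read the wrist's pose just before it. calibration takes no time and is no camera call.
- robot.close_job(): hands the job in; it is judged then, once.
The state is a dict: "time": time; "joint_pos": joint angles; "joint_velocities": joint speeds; "effort": joint torques, N m; "ee_pos": TCP position; "tcp_rot": TCP orientation; "ft_force": force on the tool from outside, world axes, zero at the start; "wrist_torque": the same for the moment, N m; "width": opening from 0.0 (shut) to 1.0 (fully open); "finger_force": force on a finger pad.
Only numpy, scipy, OpenCV 4.12 (cv2) and the standard library are available. Lean on these libraries where they do the work, as an engineer would, in place of code of your own. Each camera call takes 0.05 s, during which the arm holds its last target. There are 200 camera calls.

## Working session

There is one attempt and no reset: what is moved stays moved. The work goes in short steps, Python scripts to look and compute and a shell command to move; the robot and the scene stay as the last step left them, time stands still between calls to the robot, and variables do not carry over. Pictures are saved under pics/ and viewed, at most 14 in all, crops included, and the job is handed in when it is done.

```bash
mkdir -p pics; cat > h.py <<'E'
import numpy as np, cv2
from workcell import robot
from scipy.spatial.transform import Rotation as R
def shot(n,f=None):
    o=robot.get_obs(); im,d=robot.get_image(n)
    c=robot.calibration(n); K=np.array(c["intrinsics"])
    if "rvec" in c:
        Rm=cv2.Rodrigues(np.array(c["rvec"],float))[0]; t=np.array(c["tvec"],float).ravel()
        T=np.eye(4);T[:3,:3]=Rm.T;T[:3,3]=-Rm.T@t
    else:
        W=np.eye(4);W[:3,:3]=R.from_euler('xyz',o["tcp_rot"],degrees=True).as_matrix();W[:3,3]=o["ee_pos"]
        T=W@np.array(c["tool_from_camera"])
    if f: cv2.imwrite(f"pics/{f}.png",im); np.savez(f"pics/{f}.npz",im=im,d=d,K=K,T=T)
    return im,d,K,T
def cloud(d,K,T):
    v,u=np.mgrid[:d.shape[0],:d.shape[1]]
    p=np.stack([(u-K[0,2])/K[0,0]*d,(v-K[1,2])/K[1,1]*d,d],-1)@T[:3,:3].T+T[:3,3]
    p[d<=0]=np.nan; return p
def load(f):
    z=np.load(f"pics/{f}.npz"); return z["im"],cloud(z["d"],z["K"],z["T"])
E
python3 - <<'E'
from h import *
for n in("top","side"):
    im,d,K,T=shot(n,n+"0"); print(n,K[0,0],T[:3,3].round(3),T[:3,2].round(2))
o=robot.get_obs(); print(o)
E
```

```text
top 551.4611739294106 [ 2.640e-01 -1.000e-03  1.408e+00] [ 0.23  0.02 -0.97]
side 540.0325066681992 [0.498 1.025 0.799] [ 0.04 -0.83 -0.56]
{'time': 0.1, 'joint_pos': array([-83.48387847,  27.37082191,   1.27901518,  89.17116636,
        -0.65756589,  63.55703779,  -4.75999305]), 'joint_velocities': array([ 0.05130873, -0.07985537, -0.01473352, -0.14974502, -0.0054895 ,
        0.02244139, -0.06479134]), 'effort': array([ 3.19744962e-03, -5.97763252e+01,  1.61280792e+00, -2.81955403e+01,
        1.27540663e-02,  5.04436859e-03,  8.80970816e-06]), 'ee_pos': array([0.14839912, 0.65795582, 0.23043624]), 'tcp_rot': array([-1.79908599e+02,  7.29723953e-03,  1.67294252e+02]), 'ft_force': array([ 0.33349353, -1.09714377,  0.02485448]), 'wrist_torque': array([ 0.00390499, -0.03383287,  0.01106803]), 'finger_force': 0.0, 'width': 0.9993318839517765}
```

View pics/top0.png

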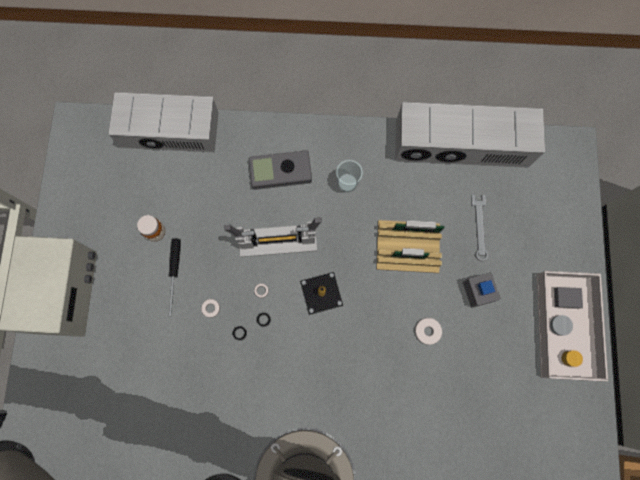

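View pics/side0.png

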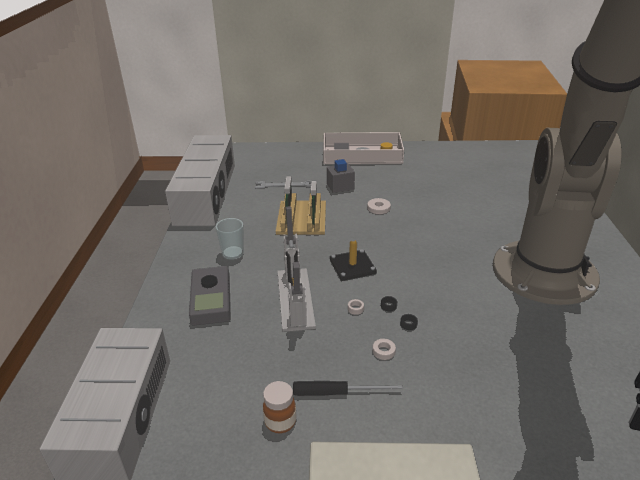

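Top view: cage at about (275,238), stand at (408,245), post at (321,292). White rings are at (210,308), (261,290) and (428,331); the black look-alikes at (239,333) and (263,319) are to be left. The far board (412,226) looks like the wide one. I'll measure these and confirm in a crop.

```bash
python3 - <<'E'
from h import *
im,p=load("top0")
c=im[200:345,195:455]; cv2.imwrite("pics/c1.png",cv2.resize(c,(780,435),interpolation=cv2.INTER_CUBIC))
hsv=cv2.cvtColor(im,cv2.COLOR_BGR2HSV)
for (u,v) in[(210,308),(261,290),(428,331)]:
    s=np.s_[v-20:v+20,u-20:u+20]; q=p[s].reshape(-1,3); g=im[s].reshape(-1,3).min(1)
    m=(q[:,2]>0.008)&(q[:,2]<0.03)&(g>130)
    a=q[m]; (cx,cy),r=cv2.minEnclosingCircle(a[:,:2].astype(np.float32)); print("ring",cx,cy,2*r,np.median(a[:,2]),m.sum())
def obj(name,u0,u1,v0,v1,z0,z1,extra=None):
    q=p[v0:v1,u0:u1].reshape(-1,3); m=(q[:,2]>z0)&(q[:,2]<z1)
    a=q[m]; r=cv2.minAreaRect((a[:,:2]*1000).astype(np.float32)); print(name,np.round(r[0],1),np.round(r[1],1),round(r[2],1),np.round(np.median(a[:,2]),4),m.sum())
obj("spindle",305,340,270,310,0.05,0.085)
obj("postbase",295,350,265,320,0.007,0.016)
obj("stand",370,450,210,280,0.028,0.040)
obj("rail far",370,450,210,237,0.098,0.115)
obj("rail near",370,450,238,270,0.098,0.115)
obj("guides",240,310,220,250,0.08,0.095)
obj("levers",215,335,210,250,0.11,0.2)
obj("levL",215,255,210,250,0.12,0.2)
obj("levR",295,335,210,250,0.12,0.2)
obj("cagebase",225,330,215,262,0.004,0.022)
obj("cageall",225,330,215,262,0.004,0.1)
obj("all",245,305,215,262,0.02,0.2)
E
```

```text
ring 0.39687323570251465 0.2630402147769928 0.04647441580891609 0.014428205948638029 185
ring 0.4356870651245117 0.12241551280021667 0.07297448068857193 0.015400791213217468 88
ring 0.3690376877784729 -0.2888253629207611 0.06790249794721603 0.014821893492493299 471
spindle [449.7 -15.7] [16.6 16.9] 29.7 0.0717 38
postbase [453.7 -23.4] [131.1 122.6] 85.7 0.0117 1037
stand [ 584.1 -235. ] [160.8 103.9] 89.3 0.0351 863
rail far [ 618.7 -249.4] [70.5 15.7] 89.7 0.1057 182
rail near [ 549.  -230.1] [15.2 51.4] 0.3 0.1059 131
guides [581.2 108.1] [ 30.3 170.7] 8.0 0.0865 87
levers [581.5 106. ] [ 29.6 225.1] 7.7 0.1403 320
levL [568.2 202.2] [13.6 30.6] 4.8 0.1628 111
levR [594.    8.1] [11.4 27.7] 6.5 0.1648 94
cagebase [588.6 105.8] [124.6 271.6] 3.0 0.0081 1366
cageall [588.6 105.8] [124.6 271.6] 3.0 0.0101 1977
all [580.4 110.1] [ 36.3 154.1] 7.0 0.0375 584
```

View pics/c1.png

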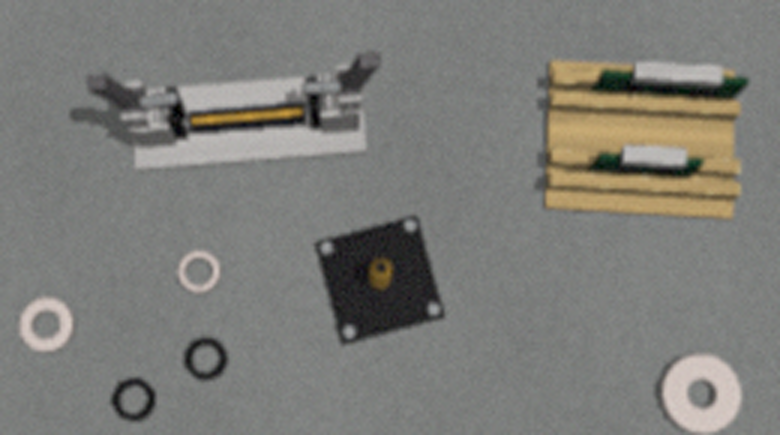

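In the crop, white rings 46 at (46,325), 36 at (199,271) and 66 at (701,393) match the measured diameters. The black ones at (133,399) and (206,358) are decoys. The far board is the wide one (rail 70 mm), and the near board is narrow (rail 51 mm). Next I'll move above the cage.

```bash
python3 -m jog '2.1 -2.75 0.85 -0.061 100;2.1 -2.75 0.85 -0.061 100;2.1 -2.75 0.85 -0.061 100;2.1 -2.75 0.85 -0.061 100;2.1 -2.75 0.85 -0.061 100;2.1 -2.75 0.85 -0.061 100;2.1 -2.75 0.85 -0.061 100;2.1 -2.75 0.85 -0.061 100;2.1 -2.75 0.85 -0.061 100;2.1 -2.75 0.85 -0.061 100;2.1 -2.75 0.85 -0.061 100;2.1 -2.75 0.85 -0.061 100;2.1 -2.75 0.85 -0.061 100;2.1 -2.75 0.85 -0.061 100;2.1 -2.75 0.85 -0.061 100;2.1 -2.75 0.85 -0.061 100;2.1 -2.75 0.85 -0.061 100;2.1 -2.75 0.85 -0.061 100;2.1 -2.75 0.85 -0.061 100;0 0 0 0 100'; python3 - <<'E'
from h import *
im,d,K,T=shot("wrist","w1");p=cloud(d,K,T)
print(T.round(3),robot.get_obs()["joint_pos"].round(0))
E
```

```text
time: 1.77
ee_pos: [0.5511, 0.1284, 0.3945]
tcp_rot: [179.8, 0.2, 100.1]
ft_force: [0.0, -1.7, 1.1]
width: 1.0
finger_force: 0.0
[[ 0.985  0.167  0.05   0.539]
 [ 0.175 -0.948 -0.265  0.195]
 [ 0.004  0.269 -0.963  0.537]
 [ 0.     0.     0.     1.   ]] [-46.  11.  32.  93.  -6.  77.  -3.]
```

View pics/w1.png

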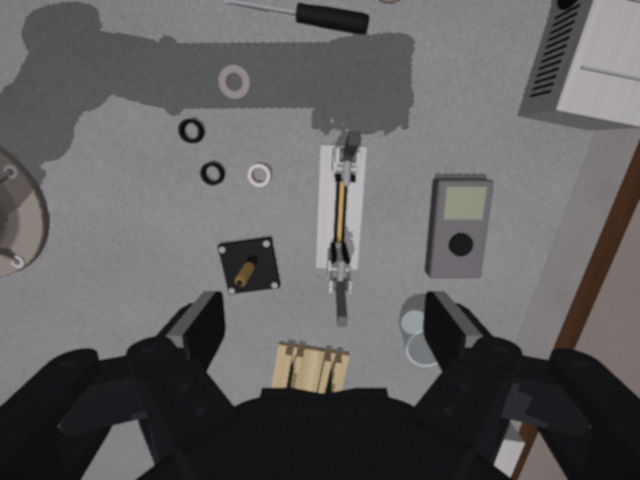

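The wrist view shows the cage plate at (318-366,145-270), the lever handles at (352,143) and (341,305), and the post at (250,265).

```bash
cat >> h.py <<'E'
def rect(name,p,u0,u1,v0,v1,z0,z1,im=None,bright=None):
    q=p[v0:v1,u0:u1].reshape(-1,3); m=(q[:,2]>z0)&(q[:,2]<z1)
    if bright: m&=im[v0:v1,u0:u1].reshape(-1,3).min(1)>bright
    a=q[m]; r=cv2.minAreaRect((a[:,:2]*1000).astype(np.float32)); print(name,np.round(r[0],1),np.round(r[1],1),round(r[2],1),"z",np.round(np.median(a[:,2]),4),m.sum()); return a
E
python3 - <<'E'
from h import *
im,p=load("w1")
rect("plate",p,310,372,140,276,0.004,0.03,im,130)
rect("guides",p,320,365,135,290,0.08,0.092)
a=rect("levL",p,335,365,120,165,0.13,0.2)
b=rect("levR",p,325,355,275,335,0.13,0.2)
for q in(a,b):
    for z in(.135,.145,.155,.165,.175):
        m=abs(q[:,2]-z)<.005; print(z,q[m].mean(0).round(4),m.sum())
rect("socket",p,325,350,175,245,0.015,0.03)
rect("lever L low",p,335,365,120,190,0.095,0.12)
rect("lever R low",p,325,355,230,335,0.095,0.12)
rect("post top",p,220,280,240,295,0.06,0.085)
rect("base",p,212,285,230,300,0.008,0.016)
for n,u,v in(("46",234,81),("36",259,175)):
    q=p[v-22:v+22,u-22:u+22].reshape(-1,3);g=im[v-22:v+22,u-22:u+22].reshape(-1,3).min(1)
    a=q[(q[:,2]>.008)&(q[:,2]<.025)&(g>110)]; print(n,cv2.minEnclosingCircle(a[:,:2].astype(np.float32)),len(a))
E
```

```text
plate [583.  102.4] [ 70.1 200.1] 7.6 z 0.008 3013
guides [581.8 110.9] [ 29.4 175.9] 7.7 z 0.0874 309
levL [569.6 202.2] [12.1 27.5] 6.5 z 0.1765 322
levR [596.    5.4] [12.2 25.8] 7.7 z 0.1649 361
0.135 [0.5691 0.1911 0.134 ] 25
0.145 [0.5684 0.1944 0.1449] 30
0.155 [0.5688 0.1966 0.1551] 31
0.165 [0.5686 0.199  0.1649] 33
0.175 [0.5686 0.2077 0.1775] 178
0.135 [0.5941 0.016  0.135 ] 44
0.145 [0.5942 0.0138 0.145 ] 51
0.155 [0.5942 0.0102 0.155 ] 56
0.165 [0.5949 0.0095 0.1648] 55
0.175 [0.5959 0.0028 0.177 ] 126
socket [583.3 100.7] [ 22.7 103.1] 7.6 z 0.024 708
lever L low [573.9 175.6] [32.1 46.3] 6.8 z 0.1104 430
lever R low [592.8  30.2] [32.5 46.8] 8.1 z 0.1095 409
post top [451.  -16.7] [16.2 16.5] 45.4 z 0.0723 103
base [450.6 -17.7] [90.1 90.1] 18.0 z 0.012 2489
46 ((0.3975883424282074, 0.26070910692214966), 0.022797521203756332) 590
36 ((0.4488183557987213, 0.13560537993907928), 0.01791737973690033) 255
```

Cage is at (0.583, 0.1024) with yaw 7.6° (plate 70.1×200.1 ✓), post at (0.4507,-0.0172), base 90.1 ✓. Now the left lever.

```bash
python3 -m jog '0.47 1.82 -2 -0.044 45;0.47 1.83 -2 0 45;0.47 1.82 -2 0 45;0.46 1.83 -2 0 45;0 0 -2.9 0 45;0 0 -2.9 0 45;0 0 -2.9 0 45;0 0 -2.9 0 45;0 0 -2.9 0 45;0 0 -2.85 0 45;0 0 0 0 45;0 0 0 0 0;0 0 0 0 0;0 0 0 0 0;0 0 0 0 0;0 0 0 0 0' 40; python3 -c "
from h import *
shot('side','s1')"
```

```text
time: 3.15
ee_pos: [0.5683, 0.2097, 0.141]
tcp_rot: [179.7, -0.1, 98.3]
ft_force: [6.8, 0.3, -10.0]
width: 0.137
finger_force: 42.2
```

```bash
python3 -m jog '-0.05 0.35 -0.2 0 0;-0.05 0.35 -0.2 0 0;-0.05 0.4 -0.25 0 0;-0.05 0.4 -0.25 0 0;-0.06 0.45 -0.4 0 0;-0.06 0.45 -0.4 0 0;-0.05 0.35 -0.5 0 0;-0.04 0.35 -0.5 0 0;-0.03 0.25 -0.5 0 0;-0.03 0.25 -0.5 0 0;-0.03 0.2 -0.6 0 0;0 0 0 0 0;0 0 0 0 0' 40; python3 - <<'E'
from h import *
im,d,K,T=shot('side','s2'); P=np.linalg.inv(T)@np.array([.565,.21,.13,1]); uv=K@(P[:3]/P[2]);u,v=uv[:2].astype(int);print(u,v)
s1=cv2.imread("pics/s1.png")
cv2.imwrite("pics/c2.png",np.hstack([cv2.resize(x[v-70:v+70,u-60:u+60],(390,455),interpolation=cv2.INTER_CUBIC) for x in(s1,im)]))
E
```

```text
time: 4.28
ee_pos: [0.5634, 0.2494, 0.0996]
tcp_rot: [179.7, -0.2, 98.4]
ft_force: [0.7, 2.7, 4.1]
width: 0.131
finger_force: 46.2
298 284
```

View pics/c2.png

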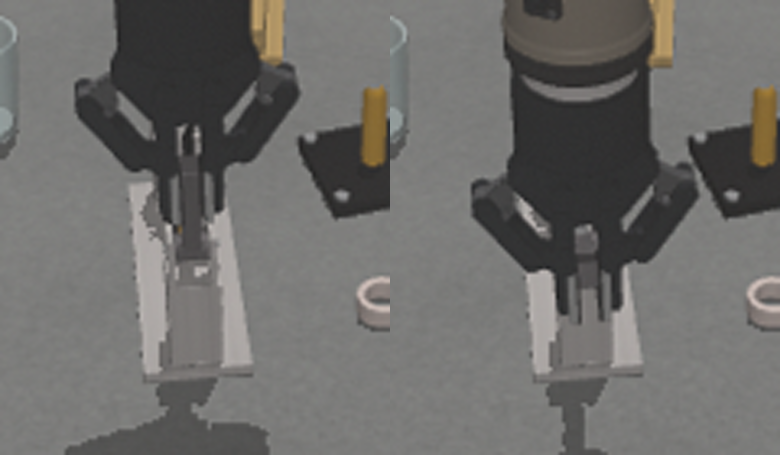

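```bash
python3 -m jog '0 0 0 0 45;0 0 0 0 45;0 0 3 0 45;0 0 3 0 45;0 0 3 0 45;0 0 3 0 45;0.41 -3.08 0 0 45;0.41 -3.08 0 0 45;0.41 -3.08 0 0 45;0.41 -3.08 0 0 45;0.41 -3.08 0 0 45;0.41 -3.08 0 0 45;0.41 -3.08 0 0 45;0.41 -3.08 0 0 45;0 0 0 0 45;0 0 0 0 45;0 0 0 0 45' 40; python3 - <<'E'
from h import *
im,d,K,T=shot('top','t1');p=cloud(d,K,T)
def angL(p,s=1):
    c=np.array([.583,.1024]);y=np.array([-.132,.991]);x=np.array([.991,.132])
    q=p.reshape(-1,3);q=q[~np.isnan(q[:,0])];yy=(q[:,:2]-c)@y*s-.088;xx=(q[:,:2]-c)@x;z=q[:,2]-.101
    r=np.hypot(yy,z);m=(abs(xx)<.009)&(r>.03)&(r<.085)&(z>0.01)&(yy>-.02)
    a=np.arctan2(yy[m],z[m]);print(m.sum(),np.median(a).round(3),r[m].max().round(3))
angL(p);
E
```

```text
time: 5.75
ee_pos: [0.5937, 0.0011, 0.2163]
tcp_rot: [-180.0, -0.0, 98.4]
ft_force: [-0.1, 1.3, -0.6]
width: 0.453
finger_force: 0.0
155 0.98 0.084
```

```bash
python3 -m jog '0.25 0.2 -2.5 -0.014 45;0 0 -2.5 0 45;0 0 -2.5 0 45;0 0 0 0 0;0 0 0 0 0;0 0 0 0 0;0 0 0 0 0;0.07 -0.55 -0.2 0 0;0.07 -0.55 -0.2 0 0;0.07 -0.55 -0.25 0 0;0.07 -0.55 -0.25 0 0;0.06 -0.45 -0.4 0 0;0.06 -0.45 -0.4 0 0;0.05 -0.37 -0.5 0 0;0.05 -0.37 -0.5 0 0;0.03 -0.28 -0.5 0 0;0.03 -0.28 -0.5 0 0;0.03 -0.2 -0.6 0 0;0 0 0 0 0;0 0 0 0 0' 40;  python3 -m jog '0 0 0 0 45;0 0 0 0 45;0 0 3.5 0 45;0 0 3.5 0 45;0 0 3.5 0 45;0 -3 2 0 45;0 -3 0 0 45;0 -3 0 0 45;0 0 0 0 45'; cat >> h.py <<'E'
def ang(p,s=1):
    c=np.array([.583,.1024]);y=np.array([-.132,.991]);x=np.array([.991,.132])
    q=p.reshape(-1,3);q=q[~np.isnan(q[:,0])];yy=(q[:,:2]-c)@y*s-.088;xx=(q[:,:2]-c)@x;z=q[:,2]-.101
    r=np.hypot(yy,z);m=(abs(xx)<.009)&(r>.03)&(r<.085)&(z>0.01)&(yy>-.02)
    a=np.arctan2(yy[m],z[m]);print("angle",m.sum(),np.median(a).round(3),r[m].max().round(3))
E
python3 - <<'E'
from h import *
im,d,K,T=shot('top','t2');p=cloud(d,K,T)
ang(p);ang(p,-1)
im,d,K,T=shot('wrist','w2');p=cloud(d,K,T)
ang(p);ang(p,-1); print(d[d>0].shape)
E
```

```text
time: 7.47
ee_pos: [0.6032, -0.043, 0.103]
tcp_rot: [179.9, -0.2, 97.6]
ft_force: [-12.4, 5.5, 26.8]
width: 0.133
finger_force: 48.6
time: 8.22
ee_pos: [0.6019, -0.142, 0.2258]
tcp_rot: [179.8, 0.3, 97.0]
ft_force: [-0.3, -1.0, 0.4]
width: 0.446
finger_force: 0.0
angle 153 0.992 0.083
angle 139 0.946 0.08
  return _methods._mean(a, axis=axis, dtype=dtype,
  ret = ret.dtype.type(ret / rcount)
Traceback (most recent call last):
  File "h.py", line 29, in ang
    a=np.arctan2(yy[m],z[m]);print("angle",m.sum(),np.median(a).round(3),r[m].max().round(3))
                                                                         ~~~~~~~~^^
ValueError: zero-size array to reduction operation maximum which has no identity
```

```bash
python3 - <<'E'
from h import *
im,p=load("w2")
q=p.reshape(-1,3);m=(abs(q[:,2]-.1)<.02)&(abs(q[:,0]-.6187)<.02)&(abs(q[:,1]+.2494)<.05);a=q[m];print(m.sum())
for n,f in(("w2",0),("t2",0),("w1",0)):
    im,p=load(n)
    q=p.reshape(-1,3);
    for x,w in((.6187,.07),(.549,.05)):
        m=(abs(q[:,2]-.106)<.005)&(abs(q[:,0]-x)<.02)&(abs(q[:,1]+.24)<.06);a=q[m]
        if len(a)>20:
            r=cv2.minAreaRect((a[:,:2]*1000).astype(np.float32)); print(n,w,np.round(r[0],1),np.round(r[1],1),round(r[2],2),np.median(a[:,2]),len(a))
E
```

```text
1363
w2 0.07 [ 619.6 -251.5] [70.  14.1] 89.55 0.10588422500785644 1091
t2 0.07 [ 618.5 -254.3] [59.5 15.6] 89.73 0.10551336069825279 137
t2 0.05 [ 549.3 -230.8] [49.  15.3] 89.52 0.10603298845224818 118
```

View pics/w2.png

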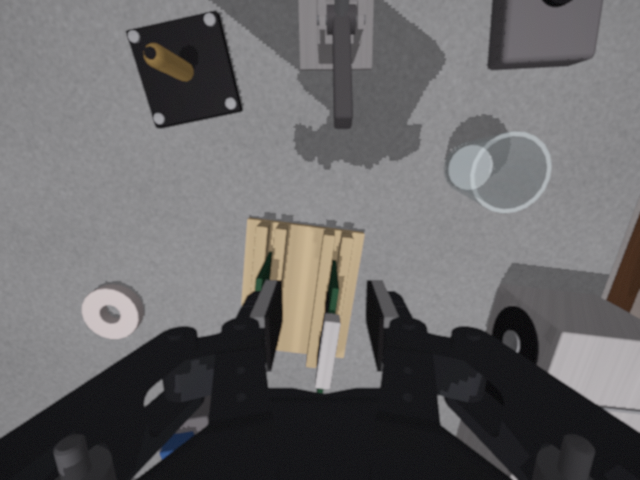

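The wide board's rail is near (325,350), with the narrow one to its left, and the right lever is out at (343,90). Next I'll move above the wide rail.

```bash
python3 -m jog '0.44 -2.74 0 -0.065 45;0.44 -2.74 0 -0.065 45;0.44 -2.74 -1.5 0 45;0.44 -2.74 -2 0 45;0 0 0 0 45;0 0 0 0 45;0 0 0 0 45'
```

```text
time: 8.9
ee_pos: [0.6207, -0.2414, 0.1883]
tcp_rot: [180.0, -0.1, 90.2]
ft_force: [0.3, 0.2, 0.2]
width: 0.453
finger_force: 0.0
```

```bash
python3 -m jog '-0.1 -1 -1 -0.01 45;0 0 -2.5 0 45;0 0 -2.5 0 45;0 0 -2.5 0 45;0 0 -2.2 0 45;0 0 0 0 45;0 0 0 0 45;0 0 0 0 0;0 0 0 0 0;0 0 0 0 0;0 0 0 0 0;0 0 0 0 0' 60
```

```text
time: 9.9
ee_pos: [0.6204, -0.2536, 0.0835]
tcp_rot: [179.8, 0.0, 89.5]
ft_force: [0.0, 0.2, 7.0]
width: 0.151
finger_force: 60.1
```

```bash
python3 -m jog '0 0 0.7 0 0;0 0 1.5 0 0;0 0 2 0 0;0 0 2 0 0;0 0 2 0 0;0 0 2 0 0;0 0 2 0 0;0 0 2 0 0;0 0 2 0 0;0 0 0 0 0;0 0 0 0 0' 80; python3 -m jog '-0.31 1.5 0 0.02 0;-0.31 2.9 0 0.02 0;-0.31 2.9 0 0.02 0;-0.31 2.9 0 0.02 0;-0.31 2.9 0 0.02 0;-0.31 2.9 0 0.02 0;-0.31 2.9 0 0.02 0;-0.31 2.9 0 0 0;-0.31 2.9 0 0 0;-0.31 2.9 0 0 0;-0.31 2.9 0 0 0;-0.29 2.9 0 0 0;0 2 0 0 0;0 0 0 0 0;0 0 0 0 0;0 0 0 0 0;0 0 0 0 0'; python3 - <<'E'
from h import *
shot('top','t3');shot('side','s3')
im,d,K,T=shot('wrist','w3');p=cloud(d,K,T);q=p.reshape(-1,3);print(robot.get_obs()["ee_pos"],robot.get_obs()["tcp_rot"])
for n in("w3","t3"):
    im,p=load(n);q=p.reshape(-1,3)
    m=(abs(q[:,2]-.27)<.006)&(np.hypot(q[:,0]-.583,q[:,1]-.102)<.06);a=q[m];print(n,len(a))
    if len(a)>20: r=cv2.minAreaRect((a[:,:2]*1000).astype(np.float32)); print(r,np.median(a[:,2]))
E
```

```text
time: 10.82
ee_pos: [0.6191, -0.2534, 0.2446]
tcp_rot: [179.9, 0.0, 89.5]
ft_force: [0.0, 0.8, -4.1]
width: 0.146
finger_force: 78.9
time: 12.23
ee_pos: [0.5814, 0.0995, 0.2427]
tcp_rot: [-179.9, 0.0, 97.5]
ft_force: [0.6, 0.1, -3.2]
width: 0.143
finger_force: 78.8
[0.58191671 0.09979596 0.2432052 ] [-1.79987183e+02  1.37721978e-02  9.74592921e+01]
w3 6174
((580.2330322265625, 101.70612335205078), (69.77201843261719, 37.69334030151367), 79.48231506347656) 0.2656004704172369
t3 10
```

View pics/w3.png

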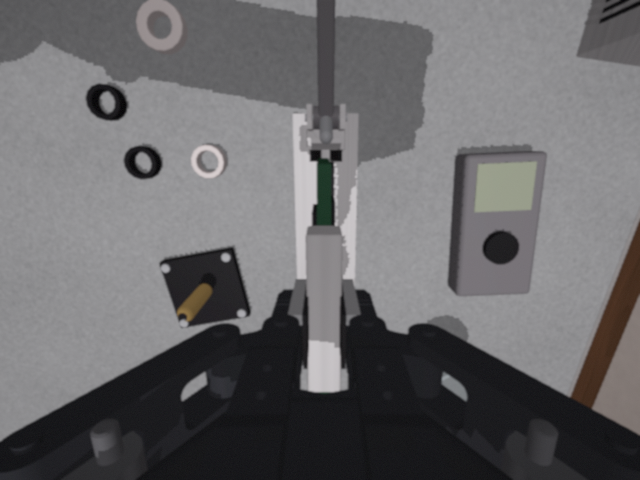

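```bash
python3 - <<'E'
from h import *
im,p=load("w3");q=p.reshape(-1,3);b=im.reshape(-1,3).max(1)
c=np.array([.583,.1024]);y=np.array([-.132,.991]);x=np.array([.991,.132])
X=(q[:,:2]-c)@x;Y=(q[:,:2]-c)@y;Z=q[:,2]
def st(n,m):
    print(n,m.sum(),"x",np.percentile(X[m],[1,50,99]).round(4),"y",np.percentile(Y[m],[1,50,99]).round(4),"z",np.median(Z[m]).round(4))
    if m.sum()>50:
        f=np.polyfit(Y[m],X[m],1);print("   slope",f.round(4))
st("rail",(abs(Z-.2655)<.003)&(abs(X)<.03)&(abs(Y)<.05)&(b>110))
st("boardtop",(Z<.255)&(Z>.242)&(abs(X)<.02)&(abs(Y)<.08))
st("boardedge",(Z<.24)&(Z>.175)&(abs(X)<.02)&(abs(Y-.06)<.02))
st("guide",(Z<.092)&(Z>.06)&(abs(X)<.025)&(Y>.04)&(Y<.09))
st("guidetop",(Z<.092)&(Z>.085)&(abs(X)<.025)&(Y>.04)&(Y<.09))
st("plate",(Z<.01)&(Z>.005)&(abs(X)<.05)&(Y>-.02)&(Y<.12))
st("lever",(Z<.15)&(Z>.115)&(abs(X)<.05)&(Y>.09)&(Y<.17))
E
```

```text
rail 5190 x [-0.008  -0.0014  0.0054] y [-0.0347  0.0038  0.0335] z 0.2655
   slope [ 0.003  -0.0013]
boardtop 1324 x [-0.0189 -0.0013  0.0166] y [0.0041 0.0414 0.0587] z 0.2497
   slope [-0.0086 -0.0009]
boardedge 56 x [-0.0042 -0.0014  0.0014] y [0.0587 0.0587 0.0588] z 0.2088
   slope [-12.6875   0.7438]
guide 857 x [-0.0161  0.0009  0.0171] y [0.0535 0.067  0.0808] z 0.0801
   slope [-0.0002  0.0004]
guidetop 300 x [-0.0139 -0.0004  0.0139] y [0.0535 0.0628 0.0801] z 0.0883
   slope [ 0.0474 -0.0029]
plate 3957 x [-0.0344  0.0102  0.0347] y [-0.0187  0.0351  0.0983] z 0.008
   slope [-0.0139  0.001 ]
lever 1770 x [-0.0056  0.0001  0.006 ] y [0.098  0.1302 0.154 ] z 0.1316
   slope [0.001  0.0001]
```

```bash
python3 -m jog '0.13 0.12 -1 0 0;0 0 -2 0 0;0 0 -2 0 0;0 0 -1.5 0 0;0 0 -1 0 0;0 0 -1 0 0;0 0 -0.8 0 0;0 0 -0.8 0 0;0 0 -0.8 0 0;0 0 0 0 0;0 0 0 0 0'
```

```text
time: 13.3
ee_pos: [0.5832, 0.1021, 0.1341]
tcp_rot: [-180.0, 0.0, 97.6]
ft_force: [-0.1, -0.1, -2.2]
width: 0.143
finger_force: 78.7
```

```bash
python3 -m jog '0 0 -0.6 0 0;0 0 -0.6 0 0;0 0 -0.6 0 0;0 0 -0.6 0 0;0 0 -0.5 0 0;0 0 -0.3 0 0;0 0 0 0 0;0 0 0 0 0'; python3 -m jog '0 0 -0.15 0 0;0 0 -0.1 0 0;0 0 0 0 0;0 0 0 0 0'
```

```text
time: 13.97
ee_pos: [0.5832, 0.1021, 0.1021]
tcp_rot: [-180.0, 0.0, 97.6]
ft_force: [-0.2, 0.1, -2.9]
width: 0.148
finger_force: 78.8
time: 14.3
ee_pos: [0.5833, 0.1022, 0.0999]
tcp_rot: [180.0, -0.0, 97.6]
ft_force: [-0.3, 0.7, -2.2]
width: 0.144
finger_force: 78.8
```

```bash
python3 -m jog '0 0 -0.1 0 0;0 0 -0.05 0 0;0 0 0 0 0;0 0 0 0 0'
```

```text
time: 14.63
ee_pos: [0.5832, 0.1022, 0.0983]
tcp_rot: [-180.0, -0.0, 97.6]
ft_force: [-0.5, -1.0, -2.5]
width: 0.148
finger_force: 78.8
```

Within ~1 mm; release gently, which lets it rest, then retreat.

```bash
python3 -m jog '0 0 0 0 30;0 0 0 0 40;0 0 0 0 45;0 0 2 0 45;0 0 3 0 45;0 0 3 0 45;0 0 3 0 45;0 0 3 0 45;-0.3 2 0 0 45;-0.3 2 0 0 45;0 0 0 0 45;0 0 0 0 45'; python3 - <<'E'
from h import *
shot('wrist','w4');shot('top','t4')
c=np.array([.583,.1024]);y=np.array([-.132,.991]);x=np.array([.991,.132])
for n in("w4","t4"):
    im,p=load(n);q=p.reshape(-1,3);b=im.reshape(-1,3).max(1)
    X=(q[:,:2]-c)@x;Y=(q[:,:2]-c)@y;Z=q[:,2]
    m=(abs(Z-.118)<.01)&(abs(X)<.015)&(abs(Y)<.045);print(n,m.sum(),X[m].mean().round(4),np.percentile(Y[m],[1,99]).round(4),np.percentile(Z[m],[5,50,95]).round(4))
    ang(p) if n=="t4" else 0;
    if n=="t4":ang(p,-1)
E
```

```text
time: 15.63
ee_pos: [0.577, 0.1436, 0.2384]
tcp_rot: [180.0, -0.0, 97.7]
ft_force: [-0.0, 0.7, 0.1]
width: 0.446
finger_force: 0.0
w4 1332 -0.0009 [-0.0324  0.0363] [0.1181 0.1198 0.1209]
t4 191 -0.0018 [-0.0322  0.0351] [0.1109 0.1194 0.1247]
  return _methods._mean(a, axis=axis, dtype=dtype,
  ret = ret.dtype.type(ret / rcount)
Traceback (most recent call last):
  File "h.py", line 29, in ang
    a=np.arctan2(yy[m],z[m]);print("angle",m.sum(),np.median(a).round(3),r[m].max().round(3))
                                                                         ~~~~~~~~^^
ValueError: zero-size array to reduction operation maximum which has no identity
```

Board rests on the socket (rail top .1198 → lower edge .0238 ✓). Now the left lever goes in.

```bash
python3 -m jog '-0.41 3.25 0 0 45;-0.42 3.25 0 0 45;-0.42 3.25 0 0 45;0 0 -3 0 45;0 0 -3 0 45;0 0 -3 0 45;0 0 -3 0 45;0 0 -0.7 0 45;0 0 0 0 45;0 0 0 0 45;0 0 0 0 0;0 0 0 0 0;0 0 0 0 0;0 0 0 0 0' 50
```

```text
time: 16.9
ee_pos: [0.5648, 0.24, 0.1132]
tcp_rot: [180.0, -0.1, 97.6]
ft_force: [-3.3, -0.8, 6.0]
width: 0.129
finger_force: 50.8
```

```bash
python3 -m jog '0.04 -0.3 0.4 0 0;0.04 -0.3 0.4 0 0;0.04 -0.3 0.4 0 0;0.06 -0.45 0.4 0 0;0.06 -0.45 0.4 0 0;0.07 -0.55 0.25 0 0;0.07 -0.55 0.25 0 0;0.07 -0.55 0.2 0 0;0.07 -0.55 0.2 0 0;0.05 -0.4 0.03 0 0;0.05 -0.4 0.03 0 0;0.05 -0.4 0 0 0;0.03 -0.2 0 0 0;0.03 -0.2 0 0 0;0.03 -0.2 0 0 0;0.03 -0.2 0 0 0;0.03 -0.2 0 0 0;0.03 -0.2 -0.05 0 0;0 0 0 0 0;0 0 0 0 0'; python3 - <<'E'
from h import *
shot('side','s5')
E
```

```text
time: 18.57
ee_pos: [0.5726, 0.181, 0.1416]
tcp_rot: [180.0, -0.4, 97.8]
ft_force: [-2.6, 12.9, -2.2]
width: 0.124
finger_force: 48.9
```

```bash
python3 -m jog '0 0 0 0 45;0 0 0 0 45;0 0 3 0 45;0 0 3 0 45;0 0 3 0 45;0.3 -2 2 0 45;0.3 -2 0 0 45;0 0 0 0 45;0 0 0 0 45;0 0 0 0 45'; cat >> h.py <<'E'
def lever(f,s):
    im,p=load(f);c=np.array([.583,.1024]);y=np.array([-.132,.991]);x=np.array([.991,.132])
    q=p.reshape(-1,3);Y=(q[:,:2]-c)@y*s-.088;X=(q[:,:2]-c)@x;Z=q[:,2]
    m=(abs(X)<.012)&(abs(Y)<.03)&(Z>.17)&(Z<.19);print("end",m.sum(),"y",np.percentile(Y[m],[1,50,99]).round(4),"z",np.percentile(Z[m],[5,50,95]).round(4))
    m=(abs(X)<.012)&(abs(Y)<.03)&(Z>.13)&(Z<.17)
    if m.sum()>40:print("shaft",m.sum(),np.polyfit(Z[m]-.101,Y[m],1).round(3))
def rail(f):
    im,p=load(f);c=np.array([.583,.1024]);y=np.array([-.132,.991]);x=np.array([.991,.132])
    q=p.reshape(-1,3);Y=(q[:,:2]-c)@y;X=(q[:,:2]-c)@x;Z=q[:,2]
    m=(abs(X)<.015)&(abs(Y)<.045)&(abs(Z-.115)<.01);f=np.polyfit(Y[m],Z[m],1);print("rail z",np.median(Z[m]).round(4),m.sum(),f.round(4))
E
python3 - <<'E'
from h import *
shot('wrist','w5');lever('w5',1);rail('w5')
E
```

```text
time: 19.45
ee_pos: [0.5792, 0.135, 0.2505]
tcp_rot: [-180.0, 0.0, 97.5]
ft_force: [0.6, 0.7, -0.1]
width: 0.453
finger_force: 0.0
end 529 y [0.0015 0.0103 0.0181] z [0.1777 0.1801 0.1815]
shaft 64 [ 0.131 -0.008]
rail z 0.116 1227 [-0.0161  0.1159]
```

```bash
python3 -m jog '0.37 -2.85 0 0 45;0.37 -2.85 0 0 45;0.37 -2.85 0 0 45;0.37 -2.85 0 0 45;0.37 -2.85 0 0 45;0.37 -2.88 0 0 45;0 0 -3 0 45;0 0 -3 0 45;0 0 -3 0 45;0 0 -3 0 45;0 0 -1.8 0 45;0 0 0 0 45;0 0 0 0 45;0 0 0 0 0;0 0 0 0 0;0 0 0 0 0;0 0 0 0 0' 50;python3 -m jog '-0.04 0.3 0.4 0 0;-0.04 0.3 0.4 0 0;-0.04 0.3 0.4 0 0;-0.06 0.45 0.4 0 0;-0.06 0.45 0.4 0 0;-0.07 0.55 0.25 0 0;-0.07 0.55 0.25 0 0;-0.07 0.55 0.2 0 0;-0.07 0.55 0.2 0 0;-0.05 0.4 0.03 0 0;-0.05 0.4 0.03 0 0;-0.05 0.4 0 0 0;-0.03 0.25 0 0 0;-0.03 0.25 0 0 0;-0.03 0.25 0 0 0;-0.03 0.25 0 0 0;-0.03 0.25 0 0 0;-0.03 0.25 -0.05 0 0;0 0 0 0 0;0 0 0 0 0'
```

```text
time: 20.92
ee_pos: [0.6019, -0.0357, 0.1142]
tcp_rot: [179.9, -0.0, 97.6]
ft_force: [-2.9, 0.2, 5.5]
width: 0.125
finger_force: 50.5
time: 22.58
ee_pos: [0.5935, 0.0262, 0.1425]
tcp_rot: [179.9, 0.3, 97.4]
ft_force: [1.3, -11.6, -2.6]
width: 0.12
finger_force: 48.7
```

```bash
python3 -m jog '-0.03 0.25 -0.05 0 0;-0.03 0.25 -0.05 0 0;-0.03 0.25 -0.05 0 0;0 0 0 0 0;0 0 0 0 0'; python3 -m jog '0 0 0 0 45;0 0 0 0 45;0 0 3 0 45;0 0 3 0 45;0 0 3 0 45;0.25 -2 2 0 0;0.25 -2 0 0 0;0.25 -2 0 0 0;0 0 0 0 0;0 0 0 0 0';python3 - <<'E'
from h import *
shot('top','t6');lever('t6',1);lever('t6',-1);rail('t6')
shot('wrist','w6');lever('w6',-1);lever('w6',1)
E
```

```text
time: 23.0
ee_pos: [0.5928, 0.0324, 0.1415]
tcp_rot: [179.9, 0.4, 97.3]
ft_force: [0.9, -14.2, 0.7]
width: 0.121
finger_force: 48.8
time: 23.83
ee_pos: [0.5997, -0.0212, 0.2508]
tcp_rot: [179.9, -0.1, 97.5]
ft_force: [0.7, 0.5, 0.1]
width: 0.0
finger_force: 0.0
end 44 y [0.004  0.012  0.0203] z [0.1738 0.1797 0.1825]
shaft 49 [ 0.133 -0.001]Traceback (most recent call last):
  File "<stdin>", line 2, in <module>
  File "h.py", line 33, in lever
    m=(abs(X)<.012)&(abs(Y)<.03)&(Z>.17)&(Z<.19);print("end",m.sum(),"y",np.percentile(Y[m],[1,50,99]).round(4),"z",np.percentile(Z[m],[5,50,95]).round(4))
                                                                         ~~~~~~~~~~~~~^^^^^^^^^^^^^^^^
    return _quantile_unchecked(
        a, q, axis, out, overwrite_input, method, keepdims, weights)
    return _ureduce(a,
                    func=_quantile_ureduce_func,
    ...<5 lines>...
                    overwrite_input=overwrite_input,
                    method=method)
    r = func(a, **kwargs)
    result = _quantile(arr,
                       quantiles=q,
    ...<2 lines>...
                       out=out,
                       weights=wgt)
    slices_having_nans = np.isnan(arr[-1, ...])
                                  ~~~^^^^^^^^^
IndexError: index -1 is out of bounds for axis 0 with size 0
```

```bash
python3 -m jog '0 0 -2.5 0 0;0 0 -2.5 0 0;0 0 -2.5 0 0;0 0 -2.5 0 0;0 0 0 0 0;-0.04 0.3 0 0 0;-0.04 0.3 0 0 0;-0.04 0.3 0 0 0;-0.04 0.3 0 0 0;-0.04 0.3 0 0 0;-0.04 0.3 0 0 0;0 0 0 0 0;0 0 0 0 0'
```

```text
time: 24.97
ee_pos: [0.5978, -0.0037, 0.1507]
tcp_rot: [179.9, 0.0, 97.5]
ft_force: [1.0, -3.2, 2.8]
width: 0.001
finger_force: 1.4
```

```bash
python3 -m jog '-0.02 0.15 0 0 0;-0.02 0.15 0 0 0;0 0 0 0 0;0 0 0 0 0'; python3 -c "
from h import *
shot('wrist','w7')
try:
  rail('w7');lever('w7',1);lever('w7',-1)
except Exception as e:print('x')"
```

```text
time: 25.3
ee_pos: [0.5977, -0.0036, 0.1508]
tcp_rot: [179.9, 0.2, 97.4]
ft_force: [1.7, -8.4, 3.8]
width: 0.002
finger_force: 4.5
rail z 0.1126 3889 [0.0045 0.1126]
x
```

```bash
python3 -m jog '-0.02 0.15 0 0 0;-0.02 0.15 0 0 0;0 0 0 0 0;0 0 0 0 0'; python3 -m jog '0.07 -0.5 0 0 0;0.1 -1 0 0 0;0 0 3 0 0;0 0 3 0 0;0 0 3 0 0;-0.43 3.25 0 0 0;-0.43 3.25 0 0 0;-0.43 3.25 0 0 0;-0.43 3.25 0 0 0;0 0 0 0 0;0 0 0 0 0;0 0 0 0 0'; python3 -c "
from h import *
shot('wrist','w8');shot('top','t8')
lever('t8',-1)
rail('w8');lever('w8',1)"
```

```text
time: 25.68
ee_pos: [0.5977, -0.0035, 0.1508]
tcp_rot: [179.8, 0.4, 97.3]
ft_force: [3.9, -14.2, 0.3]
width: 0.0
finger_force: 7.7
time: 26.68
ee_pos: [0.5806, 0.1177, 0.2398]
tcp_rot: [-180.0, 0.0, 97.6]
ft_force: [0.4, -0.4, -0.3]
width: 0.001
finger_force: 0.0
end 40 y [-0.0096 -0.0024  0.0049] z [0.1764 0.1801 0.1835]
rail z 0.1126 1207 [-0.0057  0.1126]
end 633 y [0.0018 0.0097 0.018 ] z [0.177  0.1801 0.1815]
shaft 169 [ 0.134 -0.008]
```

```bash
python3 -m jog '-0.35 2.75 0 0 0;-0.35 2.75 0 0 0;-0.36 2.75 0 0 0;-0.36 2.75 0 0 0;0 0 -3 0 0;0 0 -3 0 0;0 0 -2.9 0 0;0 0 0 0 0;0.04 -0.3 0 0 0;0.04 -0.3 0 0 0;0.04 -0.3 0 0 0;0.04 -0.3 0 0 0;0.04 -0.3 0 0 0;0.04 -0.3 0 0 0;0.02 -0.15 0 0 0;0.02 -0.15 0 0 0;0.02 -0.15 0 0 0;0 0 0 0 0;0 0 0 0 0'
```

```text
time: 28.37
ee_pos: [0.5699, 0.2085, 0.1519]
tcp_rot: [179.9, -0.2, 97.7]
ft_force: [-1.3, 7.9, 5.4]
width: -0.002
finger_force: 3.8
```

```bash
python3 -m jog '0.03 -0.15 0 0 0;0.02 -0.15 0 0 0;0 0 0 0 0;0 0 0 0 0;-0.07 0.5 0 0 0;-0.1 1 0 0 0;0 0 3 0 0;0 0 3 0 0;0 0 3 0 30;0.1 -3.5 0 0 100;0 -3.5 0 0 100;-1 -3.5 0 0 100;-1 -3.5 0 0 100;-1 -3.5 0 0 100;-1 -3.5 0 0 100;-1 -3.5 0 0 100;-1 -3.5 0 0 100'; python3 -m jog '-1.5 -2.7 0 0 100;-1.5 -2.7 0 0 100;-1.5 -2.7 0 0 100;-1.5 -2.7 0 0 100;-1.5 -2.7 0 0 100;-1.5 -2.7 0 0 100;-1.5 -2.7 0 0 100;-1.5 -2.7 0 0 100;0 0 0 0 100;0 0 0 0 100;0 0 0 0 100;0 0 0 0 100'; cat >> h.py <<'E'
def rings(f,zlo=.008,zhi=.024):
    im,p=load(f); d=p[...,2]; g=im.min(2)
    m=((d>zlo)&(d<zhi)&(g>105)).astype(np.uint8); n,l,s,_=cv2.connectedComponentsWithStats(m)
    for i in range(1,n):
        if s[i,4]<30: continue
        a=p[l==i]; (c,r)=cv2.minEnclosingCircle(a[:,:2].astype(np.float32))
        if .015<r<.036: print(f,"ring d",round(2*r,4),"at",np.round(c,4),"z",np.median(a[:,2]).round(4),s[i,:2],s[i,4])
E
python3 -c "
from h import *
shot('wrist','w9');shot('top','t9')
lever('t9',-1);lever('t9',1);rail('t9')
rings('t9');rings('w9')"
```

```text
time: 29.78
ee_pos: [0.5082, -0.0646, 0.2407]
tcp_rot: [-179.9, 0.0, 97.5]
ft_force: [1.6, -0.7, 0.6]
width: 0.997
finger_force: 0.0
time: 30.78
ee_pos: [0.3899, -0.2777, 0.2407]
tcp_rot: [-180.0, -0.0, 97.6]
ft_force: [0.2, -0.6, 0.1]
width: 1.002
finger_force: 0.0
end 41 y [-0.0096 -0.0026  0.005 ] z [0.1738 0.1804 0.1849]
end 46 y [-0.0052  0.0029  0.0107] z [0.1736 0.1793 0.1842]
rail z 0.1118 180 [-0.0054  0.1118]
t9 ring d 0.0415 at [ 0.7615 -0.075 ] z 0.0149 [342 171] 32
t9 ring d 0.0656 at [ 0.6665 -0.4214] z 0.0098 [477 207] 59
t9 ring d 0.0522 at [0.5757 0.0244] z 0.0105 [301 237] 92
t9 ring d 0.0468 at [0.5595 0.0741] z 0.01 [280 242] 73
t9 ring d 0.0303 at [ 0.5258 -0.2978] z 0.0112 [427 267] 38
t9 ring d 0.0374 at [0.4469 0.139 ] z 0.0137 [254 284] 90
t9 ring d 0.0507 at [0.3981 0.2633] z 0.0148 [201 299] 199
t9 ring d 0.0666 at [ 0.3689 -0.2866] z 0.0148 [415 318] 364
t9 ring d 0.0394 at [ 0.3945 -0.6096] z 0.0221 [555 319] 51
w9 ring d 0.0552 at [ 0.5918 -0.1825] z 0.01 [509 122] 703
w9 ring d 0.0659 at [ 0.3688 -0.2901] z 0.015 [275 189] 2265
w9 ring d 0.0503 at [ 0.591  -0.2957] z 0.01 [477 231] 506
```

Both levers are upright and the rail is at home height. Next I'll grasp bush 66 (Ø65.9 at (0.3688,-0.2901)).

```bash
python3 -m jog '-0.7 -0.4 -1 0 100;-0.7 -0.4 -2.5 0 100;-0.71 -0.44 -3 0 100;0 0 -3 0 100;0 0 -3 0 100;0 0 -3 0 100;0 0 -3 0 100;0 0 -3 0 100;0 0 -2.5 0 100;0 0 0 0 100;0 0 0 0 100;0 0 0 0 50;0 0 0 0 50;0 0 0 0 50;0 0 0 0 50;0 0 0 0 50' 40;  python3 -m jog '0 0 1 0 50;0 0 2 0 50;0 0 2 0 50;0 0 3 0 50;0 0 3 0 50;0 0 2 0 50;0 0 0 0 50;0 0 0 0 50'
```

```text
time: 32.22
ee_pos: [0.3691, -0.2917, 0.0032]
tcp_rot: [179.8, 0.1, 97.5]
ft_force: [-3.9, 0.7, 11.5]
width: 0.747
finger_force: 40.9
time: 32.88
ee_pos: [0.3695, -0.2911, 0.1329]
tcp_rot: [179.8, 0.1, 97.6]
ft_force: [0.3, 0.7, -0.4]
width: 0.745
finger_force: 44.3
```

```bash
python3 -m jog '0.9 3.03 0 0 50;0.9 3.03 0 0 50;0.9 3.03 0 0 50;0.9 3.03 0 0 50;0.9 3.03 0 0 50;0.9 3.03 0 0 50;0.9 3.03 0 0 50;0.9 3.03 0 0 50;0.9 3 0 0 50;0 0 0 0 50;0 0 0 0 50;0 0 0 0 50;0 0 0 0 50'; python3 -c "
from h import *
im,d,K,T=shot('wrist','w10')
o=robot.get_obs();z=o['ee_pos'][2];print(o['ee_pos'])
p=cloud(d,K,T);q=p.reshape(-1,3);g=im.reshape(-1,3).min(1)
m=(abs(q[:,2]-z-.012)<.006)&(g>105)&(np.hypot(*(q[:,:2]-o['ee_pos'][:2]).T)<.05)
a=q[m];print(m.sum(),cv2.minEnclosingCircle(a[:,:2].astype(np.float32)),np.percentile(a[:,2],[5,50,95]))
print('fit',(lambda A,b:np.linalg.lstsq(A,b,rcond=None)[0])(np.c_[a[:,0]-.45,a[:,1],np.ones(len(a))],a[:,2]))
rings('w10',.05,.2)"
```

```text
time: 33.97
ee_pos: [0.4486, -0.0198, 0.1307]
tcp_rot: [-179.9, 0.0, 97.5]
ft_force: [1.0, -0.8, -0.6]
width: 0.743
finger_force: 44.3
[ 0.44868081 -0.01989308  0.13078353]
14369 ((0.4479016661643982, -0.012955958023667336), 0.038866832852363586) [0.14089303 0.1421655  0.14315668]
fit [-0.00226767 -0.00810176  0.14196254]
w10 ring d 0.035 at [0.5975 0.0389] z 0.1054 [600 174] 1004
w10 ring d 0.043 at [0.5909 0.0233] z 0.0763 [516 194] 2091
w10 ring d 0.0668 at [ 0.4486 -0.0184] z 0.1422 [250 227] 14615
```

View pics/w10.png

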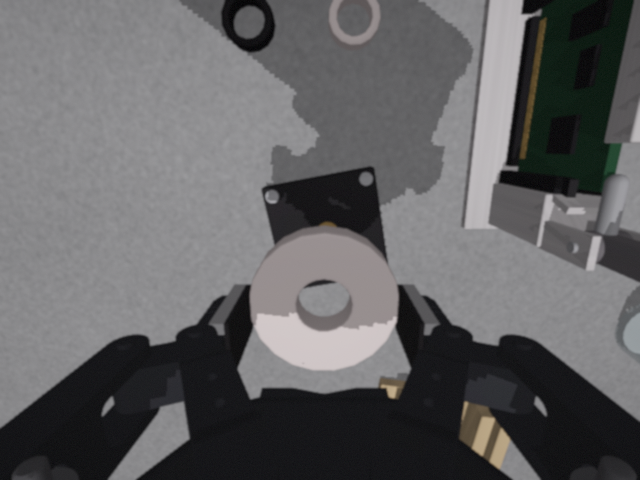

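The ring sits level in the fingers at (325,300), with the spindle tip just behind it. Correct by +2 mm in x and lower.

```bash
python3 -m jog '0.2 0.09 -1.5 0 50;0 0 -1.5 0 50;0 0 -1 0 50;0 0 0 0 50;0 0 -0.6 0 50;0 0 -0.6 0 50;0 0 -0.8 0 50;0 0 0 0 50;0 0 0 0 50'
```

```text
time: 34.77
ee_pos: [0.4511, -0.0178, 0.0707]
tcp_rot: [-180.0, 0.0, 97.6]
ft_force: [-0.2, 0.6, -0.8]
width: 0.743
finger_force: 44.3
```

```bash
python3 -m jog '0 -0.1 -1 0 50;0 0 -1 0 50;0 0 -1 0 50;0 0 -1 0 50;0 0 -0.8 0 50;0 0 -0.4 0 50;0 0 0 0 50;0 0 0 0 50;0 0 0 0 85;0 0 0 0 100;0 0 0 0 100;0 0 3 0 100;0 0 3 0 100;0 0 3 0 100;0 0 3 0 100'
```

```text
time: 36.02
ee_pos: [0.451, -0.0189, 0.1404]
tcp_rot: [-180.0, 0.0, 97.5]
ft_force: [0.3, 0.7, -0.9]
width: 0.998
finger_force: 0.0
```

```bash
python3 -m jog '-0.4 2.97 0.9 0 100;-0.5 2.97 0.9 0 100;-0.55 2.97 0.9 0 100;-0.55 2.97 0.9 0 100;-0.55 2.97 0.9 0 100;-0.55 2.97 0.9 0 100;-0.55 2.97 0.9 0 100;-0.55 2.97 0.9 0 100;-0.55 2.97 0.9 0 100;0 0 0 0 100;0 0 0 0 100;0 0 0 0 100'; python3 -c "
from h import *
shot('wrist','w11');shot('top','t11');print(robot.get_obs()['ee_pos'])
rings('w11');rings('t11');rings('t11',.024,.035)"
```

```text
time: 37.02
ee_pos: [0.4038, 0.2479, 0.2199]
tcp_rot: [-180.0, 0.0, 97.6]
ft_force: [-0.2, -0.4, -0.5]
width: 1.0
finger_force: 0.0
[0.4039425  0.2471179  0.21975058]
w11 ring d 0.0399 at [0.583  0.4077] z 0.0183 [516  60] 237
w11 ring d 0.0461 at [0.3974 0.2605] z 0.0149 [298 179] 1092
w11 ring d 0.072 at [0.5706 0.1896] z 0.0087 [431 271] 287
w11 ring d 0.0362 at [0.4484 0.1358] z 0.0145 [334 298] 459
w11 ring d 0.0591 at [0.0886 0.0376] z 0.0131 [ 33 331] 528
w11 ring d 0.0505 at [0.5587 0.0691] z 0.0084 [422 352] 164
w11 ring d 0.0484 at [ 0.7402 -0.0647] z 0.0161 [524 458] 398
t11 ring d 0.0322 at [ 0.7056 -0.4191] z 0.0101 [473 201] 35
t11 ring d 0.036 at [0.4481 0.1374] z 0.0148 [254 284] 91
t11 ring d 0.047 at [0.3967 0.2624] z 0.0147 [201 299] 192
t11 ring d 0.0479 at [ 0.4137 -0.6164] z 0.0217 [553 316] 54
t11 ring d 0.053 at [0.7598 0.145 ] z 0.0334 [258 165] 64
t11 ring d 0.0652 at [ 0.4506 -0.0153] z 0.0273 [309 279] 366
t11 ring d 0.0509 at [ 0.3998 -0.616 ] z 0.0262 [553 315] 190
```

```bash
python3 -m jog '-0.32 0.65 -1 0 85;-0.33 0.65 -2.5 0 85;0 0 -3 0 85;0 0 -3 0 85;0 0 -3 0 85;0 0 -3 0 85;0 0 -3 0 85;0 0 -2.4 0 85;0 0 -1 0 85;0 0 0 0 85;0 0 0 0 85;0 0 0 0 30;0 0 0 0 30;0 0 0 0 30;0 0 0 0 30;0 0 0 0 30' 40;  python3 -m jog '0 0 1 0 30;0 0 2 0 30;0 0 2 0 30;0 0 3 0 30;0 0 3 0 30;0 0 2 0 30;0 0 0 0 30;0 0 0 0 30'
```

```text
time: 38.45
ee_pos: [0.3982, 0.2623, 0.0027]
tcp_rot: [179.9, -0.1, 97.6]
ft_force: [-2.2, -0.9, 10.0]
width: 0.523
finger_force: 39.2
time: 39.12
ee_pos: [0.3978, 0.2625, 0.1327]
tcp_rot: [179.9, -0.2, 97.6]
ft_force: [-0.4, 0.4, -0.9]
width: 0.519
finger_force: 40.9
```

```bash
python3 -m jog '0.58 -3.09 0 0 30;0.58 -3.09 0 0 30;0.58 -3.09 0 0 30;0.58 -3.09 0 0 30;0.58 -3.09 0 0 30;0.58 -3.09 0 0 30;0.58 -3.09 0 0 30;0.58 -3.09 0 0 30;0.58 -3.09 0 0 30;0 0 0 0 30;0 0 0 0 30;0 0 0 0 30;0 0 0 0 30'; python3 -c "
from h import *
shot('wrist','w12');print(robot.get_obs()['ee_pos'])
rings('w12',.05,.2);rings('w12',.008,.022);rings('w12',.024,.035)"
```

```text
time: 40.2
ee_pos: [0.449, -0.0154, 0.1305]
tcp_rot: [-179.9, -0.0, 97.7]
ft_force: [0.2, 0.5, -1.2]
width: 0.517
finger_force: 40.9
[ 0.44915822 -0.01524274  0.1306289 ]
w12 ring d 0.0341 at [0.5972 0.0387] z 0.1053 [596 184] 1008
w12 ring d 0.0427 at [0.5908 0.0233] z 0.0771 [513 202] 2105
w12 ring d 0.0462 at [ 0.4492 -0.0167] z 0.1424 [273 250] 6478
w12 ring d 0.0357 at [0.4493 0.1356] z 0.0149 [328   0] 1111
w12 ring d 0.0455 at [ 0.7341 -0.0751] z 0.0151 [619 316] 540
w12 ring d 0.0479 at [ 0.5932 -0.1788] z 0.0099 [443 397] 512
w12 ring d 0.0661 at [ 0.4513 -0.0173] z 0.0269 [284 199] 3486
w12 ring d 0.0327 at [ 0.729  -0.0812] z 0.0271 [631 337] 192
```

```bash
python3 -m jog '0.15 -0.09 -1.5 0 30;0 0 -1.5 0 30;0 0 -1 0 30;0 0 0 0 30;0 0 -0.6 0 30;0 0 -0.6 0 30;0 0 -0.8 0 30;0 0 0 0 30;0 0 0 0 30';python3 -m jog '0 0 -1 0 30;0 0 -1 0 30;0 0 -1 0 30;0 0 -0.6 0 30;0 0 -0.25 0 30;0 0 0 0 30;0 0 0 0 30;0 0 0 0 70;0 0 0 0 70;0 0 3 0 70;0 0 3 0 70;0 0 3 0 70;0 0 0 0 70'
```

```text
time: 41.0
ee_pos: [0.4509, -0.0175, 0.0707]
tcp_rot: [-180.0, 0.0, 97.6]
ft_force: [-0.7, -0.5, 0.2]
width: 0.516
finger_force: 40.9
time: 42.08
ee_pos: [0.4542, -0.0176, 0.1269]
tcp_rot: [179.5, -0.1, 97.5]
ft_force: [1.3, -0.1, 0.2]
width: 0.699
finger_force: 0.0
```

```bash
python3 -m jog '-0.1 2.9 1.8 0 70;-0.1 2.9 1.8 0 70;-0.1 2.9 1.8 0 70;-0.1 2.9 1.8 0 70;-0.1 2.9 1 0 70;0 0 0 0 70;0 0 0 0 70;0 0 0 0 70'; python3 -c "
from h import *
shot('wrist','w13');shot('top','t13');print(robot.get_obs()['ee_pos'])
rings('w13');rings('t13');rings('t13',.024,.06);rings('w13',.024,.06)"
```

```text
time: 42.75
ee_pos: [0.4457, 0.127, 0.2042]
tcp_rot: [-180.0, 0.0, 97.6]
ft_force: [0.7, -0.3, -1.0]
width: 0.701
finger_force: 0.0
[0.44569462 0.12610454 0.20400627]
w13 ring d 0.0402 at [0.5749 0.2006] z 0.0087 [443 158] 106
w13 ring d 0.0359 at [0.4489 0.1357] z 0.0146 [311 191] 573
w13 ring d 0.0556 at [ 4.519e-01 -1.000e-04] z 0.0206 [289 316] 158
w13 ring d 0.0421 at [ 0.4777 -0.0383] z 0.012 [323 345] 39
t13 ring d 0.0414 at [ 0.7193 -0.4167] z 0.0097 [471 195] 54
t13 ring d 0.0568 at [ 0.403  -0.6172] z 0.0219 [553 313] 108
t13 ring d 0.0402 at [ 0.7703 -0.071 ] z 0.0451 [341 165] 65
t13 ring d 0.0491 at [ 0.7324 -0.0724] z 0.0424 [339 183] 54
t13 ring d 0.066 at [ 0.4505 -0.0153] z 0.0312 [308 279] 417
t13 ring d 0.0553 at [ 0.4696 -0.6523] z 0.0293 [569 288] 36
t13 ring d 0.0511 at [ 0.3998 -0.6161] z 0.0259 [553 315] 184
w13 ring d 0.0666 at [ 0.4509 -0.0167] z 0.0287 [282 319] 2081
```

```bash
python3 -m jog '0.16 0.46 -1 0 58;0.16 0.46 -2.5 0 58;0 0 -3 0 58;0 0 -3 0 58;0 0 -3 0 58;0 0 -3 0 58;0 0 -3 0 58;0 0 -1.2 0 58;0 0 -0.4 0 58;0 0 0 0 58;0 0 0 0 58;0 0 0 0 20;0 0 0 0 20;0 0 0 0 20;0 0 0 0 20;0 0 0 0 20' 40;  python3 -m jog '0 0 1 0 20;0 0 2 0 20;0 0 2 0 20;0 0 3 0 20;0 0 3 0 20;0 0 2 0 20;0 0 0 0 20;0 0 0 0 20'
```

```text
time: 44.18
ee_pos: [0.4501, 0.1369, 0.0047]
tcp_rot: [179.9, -0.0, 97.5]
ft_force: [-1.3, -2.3, 8.1]
width: 0.404
finger_force: 39.7
time: 44.85
ee_pos: [0.4499, 0.1376, 0.135]
tcp_rot: [179.8, -0.1, 97.6]
ft_force: [-0.1, -0.1, -0.4]
width: 0.4
finger_force: 40.0
```

```bash
python3 -m jog '0.02 -2.55 0 0 20;0.02 -2.55 0 0 20;0.02 -2.55 0 0 20;0.02 -2.55 0 0 20;0.02 -2.55 0 0 20;0 -2.55 0 0 20;0 0 0 0 20;0 0 0 0 20;0 0 0 0 20'; python3 -c "
from h import *
shot('wrist','w14');print(robot.get_obs()['ee_pos'])
rings('w14',.05,.2);rings('w14',.024,.035);rings('w14',.038,.05)"
```

```text
time: 45.6
ee_pos: [0.4497, -0.0158, 0.1329]
tcp_rot: [-179.9, -0.0, 97.6]
ft_force: [-0.0, 0.9, 0.3]
width: 0.4
finger_force: 40.0
[ 0.44985311 -0.01533848  0.1329814 ]
w14 ring d 0.038 at [0.5829 0.0867] z 0.1122 [614  66] 930
w14 ring d 0.0306 at [0.5915 0.0386] z 0.1054 [592 182] 1013
w14 ring d 0.0432 at [0.5912 0.0233] z 0.0768 [510 200] 2101
w14 ring d 0.0362 at [ 0.4498 -0.0166] z 0.1424 [285 255] 3584
w14 ring d 0.0662 at [ 0.4514 -0.0175] z 0.027 [284 198] 2251
w14 ring d 0.0389 at [ 0.7295 -0.0797] z 0.0283 [629 330] 292
w14 ring d 0.0461 at [ 0.4515 -0.019 ] z 0.0419 [295 217] 1631
```

```bash
python3 -m jog '0.1 -0.08 -1.5 0 20;0 0 -1.5 0 20;0 0 -1 0 20;0 0 0 0 20;0 0 -0.6 0 20;0 0 -0.6 0 20;0 0 -0.8 0 20;0 0 0 0 20;0 0 0 0 20';python3 -m jog '0 0 -1 0 20;0 0 -0.8 0 20;0 0 -0.5 0 20;0 0 -0.1 0 20;0 0 0 0 20;0 0 0 0 20;0 0 0 0 50;0 0 0 0 55;0 0 0 0 55;0 0 3 0 55;0 0 3 0 55;0 0 3 0 55;0 0 3 0 55;0 3 2 0 55;0 3 0 0 55;0 3 0 0 55;0 3 0 0 55;0 0 0 0 55;0 0 0 0 55'; python3 -c "
from h import *
im,*_=shot('wrist','w15');shot('top','t15');side,*_=shot('side','s15');print(robot.get_obs()['ee_pos'])
rings('w15',.024,.035);rings('w15',.038,.05);rings('w15',.052,.065);rings('t15');rail('t15');lever('t15',1);lever('t15',-1)
cv2.imwrite('pics/c3.png',cv2.resize(side[160:340,230:430],(800,720))[:600])"
```

```text
time: 46.4
ee_pos: [0.451, -0.0171, 0.0732]
tcp_rot: [-180.0, 0.0, 97.6]
ft_force: [0.9, -0.0, 0.2]
width: 0.398
finger_force: 40.0
time: 47.98
ee_pos: [0.4511, 0.1047, 0.1896]
tcp_rot: [180.0, -0.0, 97.8]
ft_force: [-1.2, -0.6, -0.2]
width: 0.547
finger_force: 0.0
[0.45115904 0.10181654 0.18947075]
w15 ring d 0.0661 at [ 0.451  -0.0166] z 0.0269 [277 307] 1302
w15 ring d 0.0464 at [ 0.4512 -0.0181] z 0.0419 [284 324] 560
w15 ring d 0.0365 at [ 0.4517 -0.0177] z 0.0565 [288 335] 510
t15 ring d 0.0399 at [ 0.7633 -0.0766] z 0.0129 [343 171] 40
t15 ring d 0.0311 at [ 0.5841 -0.4279] z 0.0097 [477 244] 31
t15 ring d 0.0463 at [ 0.525 -0.18 ] z 0.0108 [378 264] 51
t15 ring d 0.0569 at [ 0.4011 -0.6225] z 0.0224 [553 316] 87
rail z 0.1124 48 [-0.1091  0.11  ]
end 3 y [-0.0031 -0.0011  0.0016] z [0.177  0.1788 0.1803]
end 42 y [-0.0096 -0.0024  0.0049] z [0.1752 0.1797 0.1841]
```

View pics/c3.png

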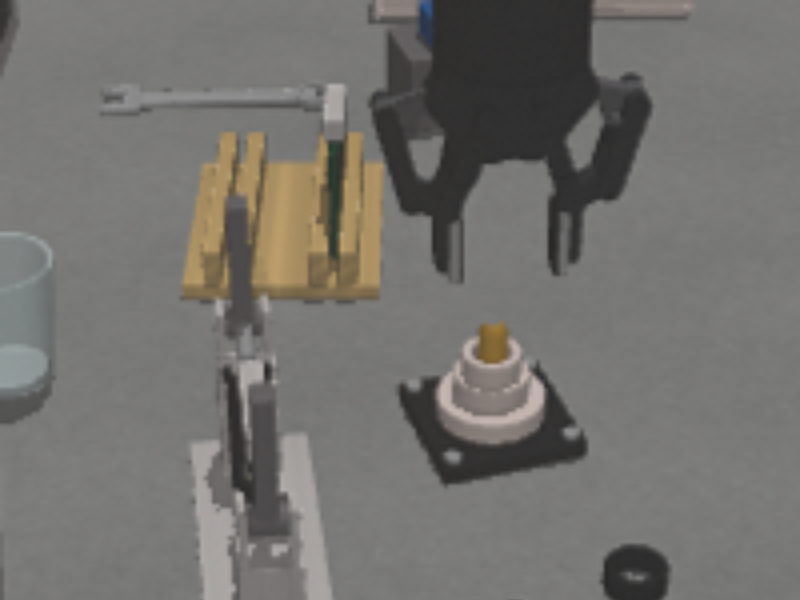

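View pics/t15.png

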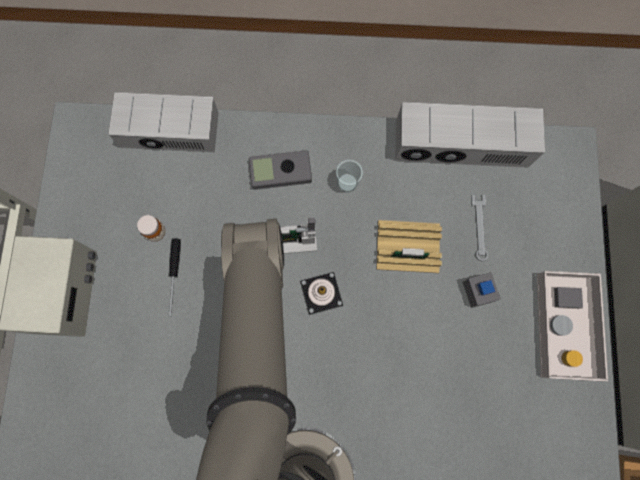

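The side crop shows the 66/46/36 stack on the post at (492,380) and both levers upright at (238,260) and (262,450). The top view shows no white ring left on the table and everything else in place.

```bash
python3 -c "
from workcell import robot
print(robot.close_job())"
```

```text
the job is handed in; nothing more can be done
None
```

The job is done and handed in: the wide board is fully home with both levers upright, and white bushes 66, 46 and 36 are on the post in that order (no 56 was on the table).

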